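# Pin the slicing board on its stand

## Robot

A 6-joint arm with a two-finger parallel gripper is mounted at the origin on a cart in front of the work surface, level with it; the furniture and walls round the work are solid. World frame = base frame: x ahead of the robot, y to its left, z up, the work surface at z = 0. Lengths are in mm, angles in rad, forces in N, time in s.
With the tool pointing down it reaches from about 275 to 775 mm from the base axis. Payload 14.6 kg.
Tool frame: the origin (TCP) lies midway between the tips of the shut fingers; the grasp point (between the pads) lies 19 mm behind it; z points along the fingers, y is the line along which they close (so a half turn about z gives the same grasp; the last joint's range is limited). The gripper opens to 85 mm and grips with 20 to 120 N. Pads are 22 mm wide; open, the fingers measure 114 mm over their backs; the gripper's body (76 mm by 85 mm) begins 54 mm behind the grasp point. The pads swing forward as they close: fully open they stand 13 mm farther back than shut.
Start: joints at [-1.373, 0.263, -0.048, 1.259, 0, 1.415], TCP at [181.395, -492.67, 231.278] pointing down, gripper open.
Joint ranges: [-2.65, 2.65], [-0.89, 1.7], [-1.18, 1.37], [-2.13, 2.11], [-1.35, 1.29], [-3.14, 3.14]. Speed limits (rad/s): [1.89, 1.89, 2.57, 2.79, 3.14, 3.14].

## Interface

Orientations are given as a unit quaternion [w, x, y, z].
In Python, from plant import manip, imaging, probe_bus gives the robot as it stands (manip), with the cameras (imaging) and the readings (probe_bus).
- The arm moves only by the tool tcp_steps, called after "Call:" by a JSON object that holds its "name" and its "arguments", one argument or row to a line. Schema: {"type":"object","properties":{"increments":{"type":"array","items":{"type":"object","properties":{"trans":{"type":"array","items":{"type":"number"},"minItems":3,"maxItems":3},"rotvec":{"type":"array","items":{"type":"number"},"minItems":3,"maxItems":3}},"additionalProperties":false},"minItems":1,"maxItems":20},"jaw":{"type":"number"},"only":{"type":"string"},"quiet":{"type":"boolean"},"lines":{"type":"string"}},"required":["increments"],"additionalProperties":false}. increments is a list of rows, 1 to 20 of them, each an object with the fields trans (a list: dx, dy, dz in parts of the range, where 1.0 means 0.25 m), rotvec (a list: a rotation vector rx, ry, rz in fractions of the full range, 1 being pi rad); a field left out counts as zero; each row shifts and turns the commanded pose from where the row before left it, along the tool's axes as they then stand; what a row does not reach is not made up. A row lasts 1/12 s, in which the tool goes at most 41.7 mm and 0.125 rad, less where a joint would pass 70% of its speed; a pose out of reach is approached as far as the arm can. jaw is the opening from 0.0 (shut) to 1.0 (fully open), set as the call begins (left out keeps the last). The fingers move at their own pace and stop on an object; the grip force is fixed at half the most. Time passes only in rows, so rows that do not move let the fingers close. The tool returns the time, the measured TCP pose, the force, the opening and the grip force at its end. only (a regular expression) keeps the lines of the reply that match it, lines (a string "A,B") keeps lines A to B, and quiet returns only ok. A shift or turn number past 1, either way, is cut back to 1. Input that does not fit is refused with a message, and nothing moves.
- probe_bus.get_state(): the state, without advancing time (a new reading comes with each control period).
- imaging.grab_frame(name): name is "side" or "top"; returns a dict with "pixels" (420x560x3 uint8, blue, green, red), "K" (3x3 intrinsics, pixels), "rvec" (rotation vector, rad) and "tvec" (3), from world to camera coordinates, as OpenCV has them. Camera axes: x right, y down, z forward; pixel columns grow to the right and rows downward; lengths in mm; the calibration is good to about 2 mm. A picture is of the moment at which its call begins. There is no depth.
- manip.job_done(): hands the job in; it is judged then, once.
The state is a dict: "clock": time; "joint_positions": joint angles; "joint_velocities": joint speeds; "effort": joint torques, N m; "eef_pos": TCP position; "tool_rot": TCP orientation; "wrist_force": force on the tool from outside, world axes, zero at the start; "moment": the same for the moment, N m; "width": opening from 0.0 (shut) to 1.0 (fully open); "finger_force": force on a finger pad.
Only numpy, scipy, OpenCV 4.12 (cv2) and the standard library are available. Lean on these libraries where they do the work, as an engineer would, in place of code of your own. Each camera call takes 0.05 s, during which the arm holds its last target. There are 200 camera calls.

## Task

Get the slicing board ready for use: of the two narrow boards on the upper step of the marble stand, take the one with the big round hole and slide it across, never lifting it more than 3 cm above that step, until its hole is over the steel pin on the lower step. Let it down over the pin so that it lies flat on the lower step, pointing straight along the stand, and leave the other board where it is.

Things in the scene. Friction and masses are not known exactly. Their poses are not given: they have to be found in the camera images.
- holed_board: loose light-wood board, 160 mm long (y), 52 wide (x), 18 thick (z), 0.15 kg, with a 34 mm round hole through it near one end. Origin: hole centre, at the underside. It reaches from y = +30 (hole end) to y = -130 mm; grip it across the width at its middle, y = -50 mm. It starts flat on the upper step, hole end away from the pin; which of the two boards is nearer the robot varies.
- other_board: bystander beside it, to be left where it is: a board of the same wood and size whose only hole is a 10 mm hanging hole, too small for the pin. Origin: hole centre, at the underside; same axes.
- stand: fixed marble stand with two steps. Origin: at worktop height (z = 0) right under the pin; y points along the stand from the pin to the upper step, z up. Upper step: top at z = 40 mm, x = -105 to 105, y = 55 to 245 mm. Lower step: top at z = 16 mm, x = -65 to 65, y = -175 to 55 mm. The seated board's long solid end points to the stand's -y.
- pin (a point): tip of the fixed upright steel pin, 12 mm across, that stands on the lower step 20 mm tall; 36 mm above the worktop, 4 mm lower than the upper step, so a board slid level off the upper step clears it. Axes as the stand's.

How it is judged:
By the outcome, as a careful person would: the job done as asked, in the order asked, and still so for the second after the job is handed in, with the robot touching nothing.
It also fails if it takes over 35 s, if anything falls off the work surface, if the arm or the gripper's body presses on something with over 40 N, if the wrist force passes 120 N, or if a joint passes its speed limit or range.

## Working session

There is one attempt and no reset: what is moved stays moved. The work goes in short steps, Python scripts to look and compute and a tool call to move; the robot and the scene stay as the last step left them, time stands still between calls to the robot, and variables do not carry over. Pictures are saved under pics/ and viewed, at most 10 in all, crops included, and the job is handed in when it is done.

```bash
ls; mkdir -p pics; python3 - <<'E'
from plant import manip, imaging, probe_bus
import cv2,pickle
for n in("top","side"):
    f=imaging.grab_frame(n);cv2.imwrite(f"pics/{n}0.png",f["pixels"]);pickle.dump(f,open(f"{n}0.pkl","wb"));print(n,f["K"],f["rvec"],f["tvec"])
print(probe_bus.get_state())
E
```

```text
pics
plant.py
top [[400.80029903   0.         278.85582095]
 [  0.         400.80029903 212.06745754]
 [  0.           0.           1.        ]] [ 2.1818253  -2.20491772  0.01840803] [126.1627032  537.63818705 877.94741003]
side [[490.15474496   0.         283.70496415]
 [  0.         490.15474496 215.11477949]
 [  0.           0.           1.        ]] [ 1.00298016 -2.40672185  1.09520931] [454.61203997 254.69114111 674.75962101]
{'clock': 0.1, 'joint_positions': array([-1.37330448e+00,  2.63475766e-01, -4.88307756e-02,  1.25939129e+00,
       -1.61672002e-05,  1.41549141e+00]), 'joint_velocities': array([-0.00078553, -0.00066233,  0.00197399, -0.00112096,  0.00183869,
       -0.00033459]), 'effort': array([ 4.62269163e-03, -6.38576746e+01,  3.85065651e+01,  9.84546641e-03,
       -1.11912555e-04,  1.11106452e-06]), 'eef_pos': array([ 181.34371296, -492.44716413,  230.88850136]), 'tool_rot': array([-4.50483627e-04,  9.84482005e-01,  1.75484980e-01, -1.75890677e-05]), 'wrist_force': array([-0.1530642 , -0.53971796,  0.00860868]), 'moment': array([-0.04407497, -0.0327617 ,  0.03924493]), 'finger_force': 0.0, 'width': 0.9968150924326363}
```

View pics/top0.png

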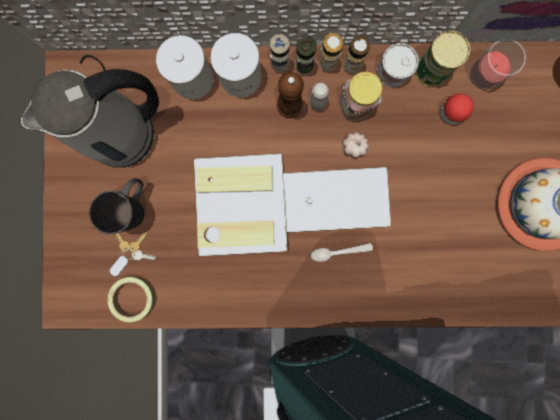

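View pics/side0.png

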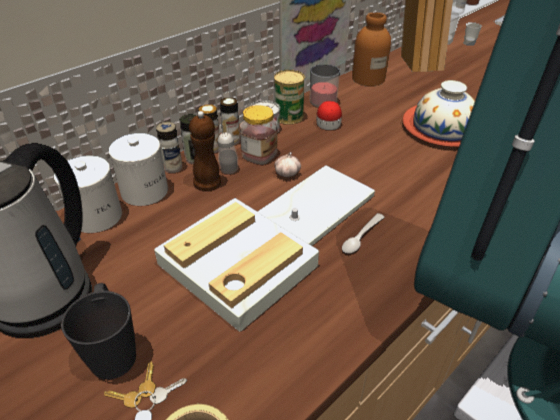

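The top view shows the holed board on the robot's side, with its hole near (213,235) and its body to the right, ending near (274,234). The other board is near (234,179) and the pin near (309,201). The side view agrees: large hole near (234,283), pin near (295,213). I'll measure next.

```bash
cat > h.py <<'E'
import cv2,numpy as np
from scipy.spatial.transform import Rotation as R
def ray(f,uv,z):
    M=R.from_rotvec(np.ravel(f["rvec"])).as_matrix();C=-M.T@np.ravel(f["tvec"])
    uv=np.atleast_2d(uv).astype(float)
    d=(M.T@np.linalg.inv(f["K"])@np.c_[uv,np.ones(len(uv))].T).T
    return C+d*((z-C[2])/d[:,2])[:,None]
def proj(f,P): return cv2.projectPoints(np.atleast_2d(P).astype(float),np.ravel(f["rvec"]),np.ravel(f["tvec"]),f["K"],None)[0][:,0]
def boards(f,z,roi):
    u0,v0,u1,v1=roi
    hsv=cv2.cvtColor(f["pixels"],cv2.COLOR_BGR2HSV)
    m=cv2.inRange(hsv,(15,50,120),(40,255,255));k=np.zeros_like(m);k[v0:v1,u0:u1]=m[v0:v1,u0:u1]
    cs,h=cv2.findContours(k,cv2.RETR_CCOMP,cv2.CHAIN_APPROX_NONE);out=[]
    for i,c in enumerate(cs):
        if h[0][i][3]<0 and cv2.contourArea(c)>500:
            p=ray(f,c[:,0],z)[:,:2].astype(np.float32);r=cv2.minAreaRect(p)
            holes=[cv2.minEnclosingCircle(ray(f,cs[j][:,0],z)[:,:2].astype(np.float32)) for j in range(len(cs)) if h[0][j][3]==i and len(cs[j])>5]
            out.append((r,[tuple(np.round(np.r_[a,b],1)) for a,b in holes]))
    return out
E
python3 - <<'E'
from h import *
import pickle
T=pickle.load(open("top0.pkl","rb"));S=pickle.load(open("side0.pkl","rb"))
for f,roi in((T,(185,145,300,265)),(S,(150,190,320,320))):
    for r in boards(f,58,roi):print(r)
# stand outlines (white)
hsv=cv2.cvtColor(T["pixels"],cv2.COLOR_BGR2HSV)
m=cv2.inRange(hsv,(0,0,150),(180,60,255))
for z,(a,b) in((16,(291,392)),(40,(190,283))):
    k=np.zeros_like(m);k[150:260,a:b]=m[150:260,a:b]
    cs,_=cv2.findContours(k,cv2.RETR_EXTERNAL,cv2.CHAIN_APPROX_NONE)
    c=max(cs,key=cv2.contourArea);r=cv2.minAreaRect(ray(T,c[:,0],z)[:,:2].astype(np.float32));print(z,r,ray(T,cv2.boxPoints(cv2.minAreaRect(c)),z).round(1).tolist())
print("pin",ray(T,[309,201],36),ray(S,[294.5,211],36))
for n,f,(a,b,c,d) in(("t",T,(185,145,395,265)),("s",S,(270,190,320,240))):
    i=f["pixels"][b:d,a:c];s=780//(c-a) if n=="t" else 10;cv2.imwrite(f"pics/{n}1.png",cv2.resize(i,None,fx=s,fy=s,interpolation=cv2.INTER_NEAREST));print(s)
E
```

```text
(((493.50445556640625, 213.04660034179688), (49.53413009643555, 162.80111694335938), 2.3190906047821045), [(np.float64(485.2), np.float64(146.0), np.float64(3.1)), (np.float64(485.3), np.float64(156.5), np.float64(3.1)), (np.float64(492.1), np.float64(258.5), np.float64(19.5))])
(((607.7957153320312, 213.66659545898438), (49.942928314208984, 157.13658142089844), 0.29317837953567505), [(np.float64(593.2), np.float64(208.4), np.float64(3.2)), (np.float64(593.9), np.float64(175.7), np.float64(6.4)), (np.float64(593.1), np.float64(194.7), np.float64(10.8)), (np.float64(595.8), np.float64(160.9), np.float64(3.2)), (np.float64(598.9), np.float64(151.3), np.float64(3.2)), (np.float64(599.0), np.float64(157.7), np.float64(3.2)), (np.float64(599.8), np.float64(141.8), np.float64(6.4)), (np.float64(607.7), np.float64(262.3), np.float64(6.5))])
(((489.4484558105469, 215.89508056640625), (57.9587516784668, 167.4069366455078), 1.8987926244735718), [(np.float64(486.3), np.float64(250.3), np.float64(8.4)), (np.float64(489.7), np.float64(263.7), np.float64(18.1))])
(((607.5761108398438, 215.31536865234375), (53.74571228027344, 161.9075469970703), 0.5401140451431274), [(np.float64(607.4), np.float64(266.3), np.float64(3.6))])
16 ((566.0374145507812, -12.133514404296875), (131.1190948486328, 218.7173309326172), 2.685450315475464) [[626.5, 100.3, 16.0], [636.7, -119.2, 16.0], [505.8, -124.2, 16.0], [495.1, 94.0, 16.0]]
40 ((555.9080810546875, 203.66622924804688), (210.8461151123047, 190.8574676513672), 2.656493902206421) [[658.6, 304.1, 40.0], [665.6, 113.1, 40.0], [454.1, 104.7, 40.0], [446.3, 294.0, 40.0]]
pin [[561.1758225   54.81326779  36.        ]] [[557.91955066  57.65957932  36.        ]]
3
10
```

View pics/t1.png

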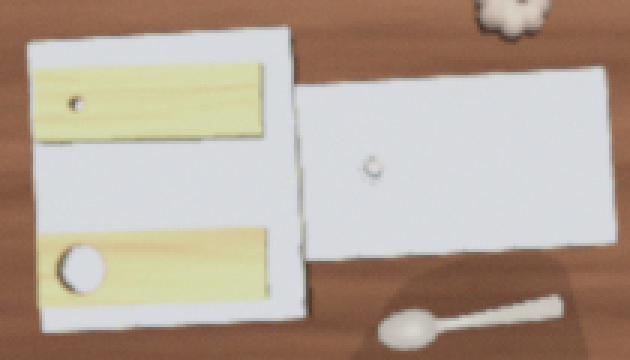

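View pics/s1.png

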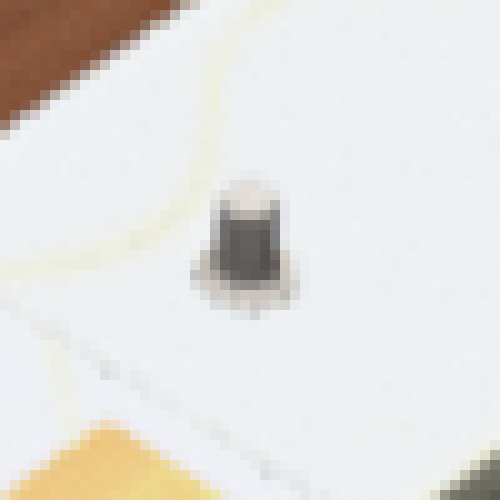

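The pin shows at crop (250,195) in the side view, which is full-image (295,209.5), and at (309,201) in the top view. The stand is turned about 2.66° and the board is about parallel to it. The sizes match: board about 50 x 160, steps 131 and 211 wide. Grip centre is about (493,213). First I'll move across at the present height.

The rows are not in the units I measure in: shifts go in shares of 0.25 m and turns go in shares of pi rad. I convert before sending: -25 mm / 250 = -0.1, 24.4 mm / 250 = 0.0976.

```bash
cat > go.py <<'E'
import sys
from plant import manip, imaging, probe_bus
from h import *
x,y,z,yaw=map(float,sys.argv[1:]) # yaw = tool x-axis angle, rad
s=probe_bus.get_state();w,a,b,c=s["tool_rot"];M=R.from_quat([a,b,c,w])
T=R.from_euler("z",yaw)*R.from_euler("x",np.pi)
print("t",s["clock"],"tool d",(M.inv().apply(np.array([x,y,z])-s["eef_pos"])).round(1),"after-turn d",(T.inv().apply(np.array([x,y,z])-s["eef_pos"])).round(1),"rot",(M.inv()*T).as_rotvec().round(4),"F",s["wrist_force"].round(1),s["width"],"pos",s["eef_pos"].round(1))
E
```

Call:
{"name": "tcp_steps", "arguments": {
  "increments": [
    {"trans": [0.0976,-0.1,0]},
    {"trans": [0.0976,-0.1,0]},
    {"trans": [0.0976,-0.1,0]},
    {"trans": [0.0976,-0.1,0]},
    {"trans": [0.0976,-0.1,0]},
    {"trans": [0.0976,-0.1,0]},
    {"trans": [0.0976,-0.1,0]},
    {"trans": [0.0976,-0.1,0]},
    {"trans": [0.0976,-0.1,0]},
    {"trans": [0.0976,-0.1,0]},
    {"trans": [0.0976,-0.1,0]}
  ],
  "jaw": 1.0
}}

```text
clock: 1.02
eef_pos: [338.4, -140.2, 231.3]
tool_rot: [0.0, 0.985, 0.175, 0.0]
wrist_force: [0.0, -0.7, 0.5]
width: 1.002
finger_force: 0.0
```

Call:
{"name": "tcp_steps", "arguments": {
  "increments": [
    {"trans": [0.0976,-0.1,0]},
    {"trans": [0.0976,-0.1,0]},
    {"trans": [0.0976,-0.1,0]},
    {"trans": [0.0976,-0.1,0]},
    {"trans": [0.0976,-0.1,0]},
    {"trans": [0.0976,-0.1,0]},
    {"trans": [0.0976,-0.1,0]},
    {"trans": [0.0976,-0.1,0]},
    {"trans": [0.0976,-0.1,0]},
    {"trans": [0.0976,-0.1,0]},
    {"trans": [0.0976,-0.1,0]},
    {}
  ]
}}

```text
clock: 2.02
eef_pos: [496.6, 213.2, 230.2]
tool_rot: [-0.0, 0.984, 0.177, -0.0]
wrist_force: [0.3, -0.5, -0.1]
width: 1.0
finger_force: 0.0
```

```bash
python3 go.py 493 213 120 1.615
```

```text
t 2.0167 tool d [ -3.4  -0.9 110.2] after-turn d [ -0.   -3.6 110.2] rot [-9.0000e-04 -5.0000e-04 -1.2591e+00] F [ 0.3 -0.5 -0.1] 1.0002956456148397 pos [496.6 213.2 230.2]
```

Now turn, lower to z = 120, and look to check alignment.

Scaled: 28 mm / 250 = 0.112, 26 mm / 250 = 0.104, -0.12 rad / 3.1416 = -0.0382.

Call:
{"name": "tcp_steps", "arguments": {
  "increments": [
    {"rotvec": [0,0,-0.0382]},
    {"rotvec": [0,0,-0.0382]},
    {"rotvec": [0,0,-0.0382]},
    {"rotvec": [0,0,-0.0382]},
    {"rotvec": [0,0,-0.0382]},
    {"rotvec": [0,0,-0.0382]},
    {"rotvec": [0,0,-0.0382]},
    {"rotvec": [0,0,-0.0382]},
    {"rotvec": [0,0,-0.0382]},
    {"rotvec": [0,0,-0.0382]},
    {"rotvec": [0,0,-0.0188]},
    {"trans": [0,-0.0144,0.112]},
    {"trans": [0,0,0.112]},
    {"trans": [0,0,0.112]},
    {"trans": [0,0,0.104]},
    {}
  ]
}}

```text
clock: 3.35
eef_pos: [488.9, 207.9, 117.1]
tool_rot: [-0.002, 0.693, 0.721, -0.003]
wrist_force: [-1.1, -0.1, -0.5]
width: 1.003
finger_force: 0.0
```

```bash
python3 go.py 493 213 41 1.615
python3 - <<'E'
from plant import manip, imaging, probe_bus
import cv2
f=imaging.grab_frame("side");cv2.imwrite("pics/side2.png",f["pixels"][60:380,60:420])
E
```

```text
t 3.35 tool d [ 5.   4.8 76.1] after-turn d [ 4.9  4.3 76.1] rot [-0.0066  0.0014 -0.0033] F [-1.1 -0.1 -0.5] 1.0034996650767005 pos [488.9 207.9 117.1]
```

View pics/side2.png

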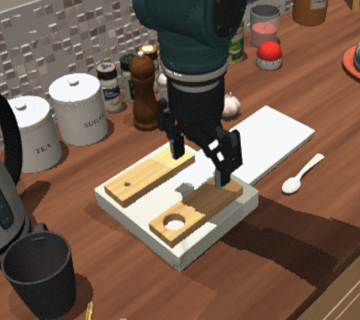

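The open fingers at crop (176,145) and (230,165) hang above the board, across its width, about 70 mm up. I'll lower with the correction and check before the last bit.

Scaled: 18 mm / 250 = 0.072, 8 mm / 250 = 0.032.

Call:
{"name": "tcp_steps", "arguments": {
  "increments": [
    {"trans": [0.01,0.0088,0.072]},
    {"trans": [0.01,0.0088,0.072]},
    {"trans": [0,0,0.032]},
    {},
    {},
    {}
  ]
}}

```text
clock: 3.9
eef_pos: [496.3, 214.0, 78.7]
tool_rot: [0.0, 0.692, 0.721, 0.001]
wrist_force: [0.3, 0.8, -0.5]
width: 1.001
finger_force: 0.0
```

```bash
python3 go.py 493 213 41 1.615
python3 - <<'E'
from plant import manip, imaging, probe_bus
import cv2
f=imaging.grab_frame("side");cv2.imwrite("pics/side3.png",cv2.resize(f["pixels"][160:340,140:340],None,fx=3,fy=3))
E
```

```text
t 3.9 tool d [-0.9 -3.4 37.7] after-turn d [-0.9 -3.3 37.7] rot [ 0.0015 -0.0003 -0.0033] F [ 0.3  0.8 -0.5] 1.0012256711003127 pos [496.3 214.   78.7]
```

View pics/side3.png

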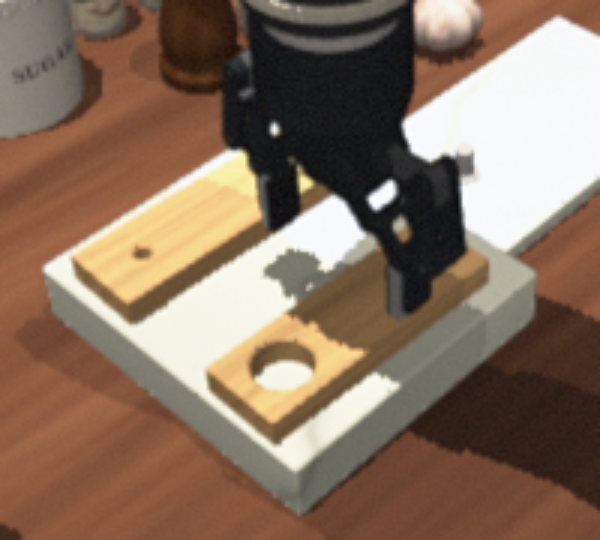

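The fingers, with tips near crop (280,225) and (408,312), straddle the board at its middle and clear the other board. Lower and close.

Scaled: 12 mm / 250 = 0.048, 7 mm / 250 = 0.028.

Call:
{"name": "tcp_steps", "arguments": {
  "increments": [
    {"trans": [-0.0036,-0.0132,0.048]},
    {"trans": [0,0,0.048]},
    {"trans": [0,0,0.028]},
    {"trans": [0,0,0.02]},
    {},
    {},
    {}
  ]
}}

```text
clock: 4.53
eef_pos: [492.8, 213.0, 41.8]
tool_rot: [0.0, 0.692, 0.721, 0.0]
wrist_force: [0.5, -0.1, 0.4]
width: 0.999
finger_force: 0.0
```

```bash
python3 go.py 493 213 41 1.615
```

```text
t 4.5333 tool d [-0.   0.2  0.8] after-turn d [-0.   0.2  0.8] rot [ 0.0007 -0.0002 -0.0032] F [ 0.5 -0.1  0.4] 0.998968702009106 pos [492.8 213.   41.8]
```

Call:
{"name": "tcp_steps", "arguments": {
  "increments": [
    {},
    {},
    {},
    {},
    {},
    {},
    {},
    {},
    {},
    {}
  ],
  "jaw": 0
}}

```text
clock: 5.37
eef_pos: [492.6, 213.0, 41.9]
tool_rot: [0.0, 0.693, 0.721, 0.0]
wrist_force: [-1.1, 0.6, 8.6]
width: 0.592
finger_force: 62.1
```

```bash
python3 go.py 493 213 41 1.615
```

```text
t 5.3667 tool d [-0.   0.4  0.9] after-turn d [-0.   0.4  0.9] rot [ 0.0006 -0.0002 -0.0033] F [-1.1  0.6  8.6] 0.5917870121492322 pos [492.6 213.   41.9]
```

Scaled: -16 mm / 250 = -0.064, -12 mm / 250 = -0.048.

Call:
{"name": "tcp_steps", "arguments": {
  "increments": [
    {"trans": [0,0,-0.01]},
    {"trans": [0,0,-0.01]},
    {},
    {"trans": [-0.024,0,0]},
    {"trans": [-0.048,0,0]},
    {"trans": [-0.064,0,0]},
    {"trans": [-0.064,0,0]},
    {"trans": [-0.064,0,0]},
    {"trans": [-0.064,0,0]},
    {"trans": [-0.064,0,0]},
    {"trans": [-0.064,0,0]},
    {"trans": [-0.064,0,0]},
    {"trans": [-0.064,0,0]},
    {"trans": [-0.048,0,0]},
    {"trans": [-0.024,0,0]},
    {},
    {}
  ]
}}

```text
clock: 6.78
eef_pos: [499.1, 49.0, 46.2]
tool_rot: [-0.0, 0.693, 0.721, 0.0]
wrist_force: [0.1, 0.5, -1.0]
width: 0.594
finger_force: 63.0
```

```bash
python3 go.py 564.3 4.3 47 1.617
python3 - <<'E'
from plant import manip, imaging, probe_bus
import cv2,pickle
from h import *
S=imaging.grab_frame("side");T=imaging.grab_frame("top")
pickle.dump((S,T),open("f4.pkl","wb"))
a=cv2.resize(S["pixels"][130:330,200:400],None,fx=2,fy=2);b=cv2.resize(T["pixels"][140:280,200:400],None,fx=2,fy=2)
b=cv2.copyMakeBorder(b,0,120,0,0,0);cv2.imwrite("pics/p4.png",np.hstack([a,b]))
for r in boards(S,63,(200,150,400,360)):print(r)
E
```

```text
t 6.7833 tool d [-47.3  63.4  -0.8] after-turn d [-47.6  63.1  -0.8] rot [-0.0002 -0.0002 -0.0059] F [ 0.1  0.5 -1. ] 0.5938385275989526 pos [499.1  49.   46.2]
(((496.5399169921875, 101.89310455322266), (56.31956100463867, 81.78765869140625), 3.79761004447937), [(np.float64(496.4), np.float64(100.1), np.float64(17.8))])
(((603.8389282226562, 199.05487060546875), (54.56389617919922, 123.57939147949219), 0.5401193499565125), [])
```

View pics/p4.png

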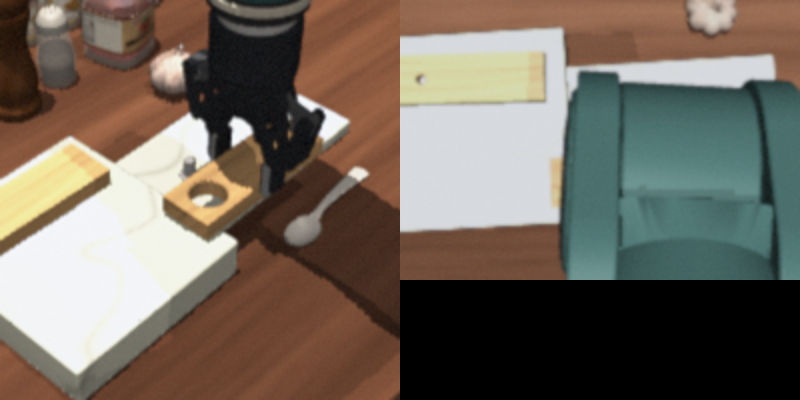

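The side view shows the holed board held flat, its hole at crop (207,193), which is full-image (303,226). The pin is at crop (189,165) beyond it, and the other board hasn't moved. The hole works out at (496,100) against (496.8,99) expected from the grip, so there was no slip. Now I'll go across, then along.

Scaled: 12 mm / 250 = 0.048, 11 mm / 250 = 0.044, -0.003 rad / 3.1416 = -0.001.

Call:
{"name": "tcp_steps", "arguments": {
  "increments": [
    {"trans": [0,0.024,0],"rotvec": [0,0,-0.001]},
    {"trans": [0,0.048,0],"rotvec": [0,0,-0.001]},
    {"trans": [-0.024,0.048,0]},
    {"trans": [-0.036,0.048,0]},
    {"trans": [-0.04,0.044,0]},
    {"trans": [-0.04,0.028,0]},
    {"trans": [-0.032,0.012,0]},
    {"trans": [-0.012,0,0]},
    {},
    {},
    {}
  ]
}}

```text
clock: 7.8
eef_pos: [563.7, 6.4, 46.4]
tool_rot: [-0.0, 0.69, 0.724, -0.0]
wrist_force: [0.3, -0.7, -0.9]
width: 0.589
finger_force: 62.9
```

```bash
python3 go.py 564.3 4.3 47 1.617
python3 - <<'E'
from plant import manip, imaging, probe_bus
import cv2,pickle
from h import *
S0=pickle.load(open("side0.pkl","rb"));print("pin",ray(S0,[295,209.5],36))
S=imaging.grab_frame("side")
for r in boards(S,64,(265,130,420,300)):print(r)
cv2.imwrite("pics/p5.png",cv2.resize(S["pixels"][140:260,230:400],None,fx=4,fy=4))
E
```

```text
t 7.8 tool d [-2.1  0.5 -0.6] after-turn d [-2.1  0.5 -0.6] rot [-0.0003 -0.0002  0.001 ] F [ 0.3 -0.7 -0.9] 0.5893262387395914 pos [563.7   6.4  46.4]
pin [[560.26739791  53.89493487  36.        ]]
(((555.6788940429688, 59.35553741455078), (63.4771614074707, 84.83221435546875), 3.844151020050049), [(np.float64(538.4), np.float64(90.0), np.float64(7.0)), (np.float64(556.0), np.float64(92.3), np.float64(7.1)), (np.float64(550.8), np.float64(48.7), np.float64(8.7)), (np.float64(561.3), np.float64(61.0), np.float64(16.7))])
```

View pics/p5.png

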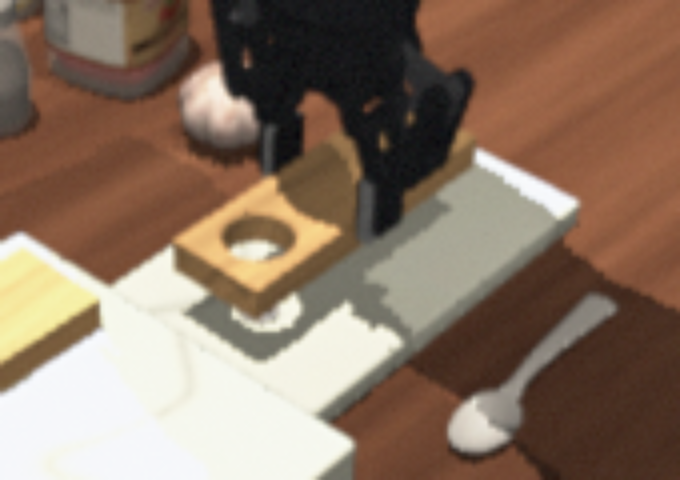

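The hole rim is centred at crop (260,240), full-image (295,200), above the pin. The board is parallel to the step and clear of the upper step. I'll apply the small correction and lower partway, watching the force.

Scaled: 4 mm / 250 = 0.016, -2.1 mm / 250 = -0.0084.

```bash
python3 -c "
import pickle
from h import *
S=pickle.load(open('side0.pkl','rb'));print(ray(S,[295,200],62.5))"
```

```text
[[557.74007245  57.28920754  62.5       ]]
```

Call:
{"name": "tcp_steps", "arguments": {
  "increments": [
    {"trans": [-0.0084,0.002,0]},
    {},
    {"trans": [0,0,0.012]},
    {"trans": [0,0,0.016]},
    {"trans": [0,0,0.016]},
    {"trans": [0,0,0.016]},
    {},
    {}
  ]
}}

```text
clock: 8.52
eef_pos: [564.6, 4.0, 30.9]
tool_rot: [-0.0, 0.69, 0.724, -0.0]
wrist_force: [0.4, 0.8, -0.7]
width: 0.588
finger_force: 62.9
```

```bash
python3 go.py 564.3 4.3 18.5 1.617
python3 - <<'E'
from plant import manip, imaging, probe_bus
import cv2
S=imaging.grab_frame("side")
cv2.imwrite("pics/p6.png",cv2.resize(S["pixels"][140:260,230:400],None,fx=4,fy=4))
E
```

```text
t 8.5167 tool d [ 0.4 -0.3 12.4] after-turn d [ 0.4 -0.3 12.4] rot [-0.0007 -0.0001  0.0008] F [ 0.4  0.8 -0.7] 0.5880162650965896 pos [564.6   4.   30.9]
```

View pics/p6.png

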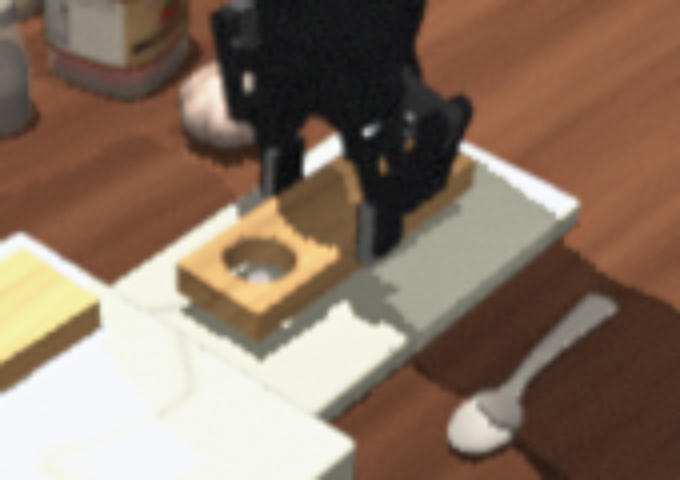

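The pin shows inside the hole at crop (262,268), and there is no contact force. I'll lower the rest.

Scaled: 3 mm / 250 = 0.012, 2 mm / 250 = 0.008.

Call:
{"name": "tcp_steps", "arguments": {
  "increments": [
    {"trans": [0,0,0.012]},
    {"trans": [0,0,0.012]},
    {"trans": [0,0,0.012]},
    {"trans": [0,0,0.008]},
    {"trans": [0,0,0.004]},
    {},
    {}
  ]
}}

```text
clock: 9.15
eef_pos: [564.8, 3.9, 19.2]
tool_rot: [-0.0, 0.69, 0.724, -0.0]
wrist_force: [-0.3, -0.8, -0.5]
width: 0.589
finger_force: 62.9
```

```bash
python3 go.py 564.3 4.3 18.5 1.617
```

```text
t 9.15 tool d [ 0.4 -0.5  0.7] after-turn d [ 0.4 -0.5  0.7] rot [-0.0001 -0.0001  0.0008] F [-0.3 -0.8 -0.5] 0.5888640440409207 pos [564.8   3.9  19.2]
```

Scaled: 0.6 mm / 250 = 0.0024.

Call:
{"name": "tcp_steps", "arguments": {
  "increments": [
    {"trans": [0,0,0.0024]},
    {"trans": [0,0,0.0024]},
    {},
    {}
  ]
}}

```text
clock: 9.48
eef_pos: [564.8, 3.9, 18.1]
tool_rot: [0.0, 0.69, 0.724, 0.0]
wrist_force: [-0.0, 0.3, -1.6]
width: 0.596
finger_force: 62.9
```

```bash
python3 go.py 564.3 4.3 18 1.617
```

```text
t 9.4833 tool d [ 0.4 -0.5  0.1] after-turn d [ 0.4 -0.5  0.1] rot [0.     0.     0.0008] F [-0.   0.3 -1.6] 0.5955435092857343 pos [564.8   3.9  18.1]
```

Not yet loaded, so I'll go down in small steps.

Scaled: 0.5 mm / 250 = 0.002.

Call:
{"name": "tcp_steps", "arguments": {
  "increments": [
    {"trans": [0,0,0.002]},
    {},
    {}
  ]
}}

```text
clock: 9.73
eef_pos: [564.9, 4.0, 17.9]
tool_rot: [0.0, 0.69, 0.724, 0.0]
wrist_force: [-2.1, 0.2, 4.6]
width: 0.591
finger_force: 63.7
```

Call:
{"name": "tcp_steps", "arguments": {
  "increments": [
    {"trans": [0,0,0.002]},
    {},
    {}
  ]
}}

```text
clock: 9.98
eef_pos: [564.9, 3.9, 17.8]
tool_rot: [0.0, 0.69, 0.724, 0.0]
wrist_force: [-4.3, 0.7, 14.0]
width: 0.591
finger_force: 64.7
```

Seated: 14 N upward with the height no longer falling. Release, rise and back off.

Scaled: -0.5 mm / 250 = -0.002.

Call:
{"name": "tcp_steps", "arguments": {
  "increments": [
    {"trans": [0,0,-0.002]},
    {},
    {},
    {},
    {},
    {}
  ],
  "jaw": 1.0
}}

```text
clock: 10.48
eef_pos: [564.8, 4.0, 17.5]
tool_rot: [-0.0, 0.69, 0.724, -0.0]
wrist_force: [-0.3, -0.6, -0.5]
width: 1.0
finger_force: 0.0
```

Call:
{"name": "tcp_steps", "arguments": {
  "increments": [
    {"trans": [0,0,-0.016]},
    {"trans": [0,0,-0.04]},
    {"trans": [0,0,-0.08]},
    {"trans": [0,0,-0.12]},
    {"trans": [0,0,-0.12]},
    {"trans": [0,0,-0.12]},
    {"trans": [0,0,-0.12]},
    {"trans": [0,0,-0.08]},
    {"trans": [-0.1,0,0]},
    {"trans": [-0.14,0,0]},
    {"trans": [-0.14,0,0]},
    {"trans": [-0.14,0,0]},
    {"trans": [-0.14,0,0]},
    {"trans": [-0.14,0,0]},
    {"trans": [-0.14,0,0]},
    {"trans": [-0.1,0,0]},
    {},
    {}
  ]
}}

```text
clock: 11.98
eef_pos: [576.8, -256.9, 192.0]
tool_rot: [0.0, 0.691, 0.723, 0.0]
wrist_force: [-0.3, 0.2, 0.1]
width: 1.002
finger_force: 0.0
```

```bash
python3 - <<'E'
from plant import manip, imaging, probe_bus
from h import *
S=imaging.grab_frame("side");T=imaging.grab_frame("top")
for f,roi,z in((S,(265,130,420,300),34),(T,(288,145,395,265),34),(T,(185,145,290,265),58),(S,(150,190,262,320),58)):
    for r in boards(f,z,roi):print(r)
a=cv2.resize(S["pixels"][140:320,150:400],None,fx=2,fy=2);b=cv2.resize(T["pixels"][140:270,190:400],None,fx=1.3,fy=1.3)
b=cv2.copyMakeBorder(b,0,360-b.shape[0],0,0,0);cv2.imwrite("pics/p7.png",np.hstack([a,b]))
E
```

```text
(((559.1140747070312, 8.909591674804688), (63.76262283325195, 174.72293090820312), 1.494731068611145), [(np.float64(541.5), np.float64(87.7), np.float64(7.1)), (np.float64(555.7), np.float64(43.7), np.float64(9.1)), (np.float64(568.3), np.float64(44.2), np.float64(3.1)), (np.float64(561.1), np.float64(53.8), np.float64(18.5))])
(((564.6146850585938, 2.9254913330078125), (51.954872131347656, 158.0138397216797), 2.2315940856933594), [(np.float64(563.0), np.float64(53.6), np.float64(19.3))])
(((607.8388061523438, 213.64300537109375), (49.96218490600586, 157.07444763183594), 0.27447378635406494), [(np.float64(593.9), np.float64(175.6), np.float64(4.3)), (np.float64(594.1), np.float64(195.7), np.float64(9.6)), (np.float64(597.9), np.float64(160.8), np.float64(3.2)), (np.float64(600.9), np.float64(145.0), np.float64(9.5)), (np.float64(607.7), np.float64(262.3), np.float64(6.5))])
(((604.4432373046875, 218.11012268066406), (59.90096664428711, 168.02220153808594), 1.3834478855133057), [(np.float64(611.4), np.float64(297.0), np.float64(6.7)), (np.float64(620.6), np.float64(296.5), np.float64(3.8)), (np.float64(607.4), np.float64(266.3), np.float64(3.6))])
```

View pics/p7.png

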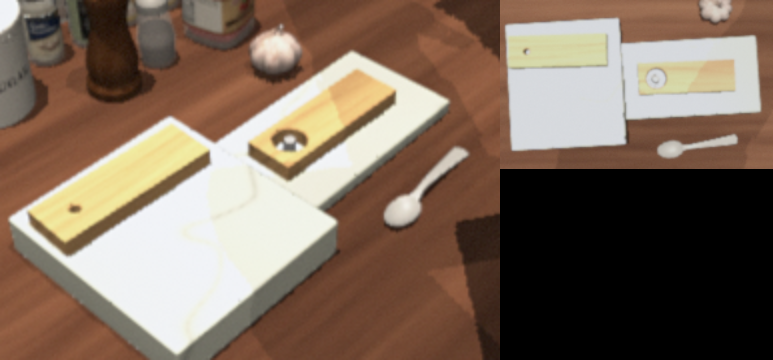

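The board lies flat on the lower step, with the pin inside its hole at side crop (290,140). Its rectangle at z = 34 measures 52 x 158 and lies within 0.5° of the stand's direction. The other board hasn't moved. Handing in.

```bash
python3 -c "
from plant import manip, imaging, probe_bus
print(manip.job_done())"
```

```text
the job is handed in; nothing more can be done
None
```

The holed board lies flat over the pin on the lower step, within about 0.5° of the stand's direction; the other board is where it was, and I handed the job in at about 12 s with the gripper clear.

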